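Empty the seed-cake mould and hold its floor slide open for brushing out

ROBOT

A 6-joint arm with a two-finger parallel gripper is mounted at the origin on a cart in front of the work surface, level with it; the furniture and walls round the work are solid. World frame = base frame: x ahead of the robot, y to its left, z up, the work surface at z = 0. Lengths are in m, angles in rad, forces in N, time in s.
With the tool pointing down it reaches from about 0.375 to 0.9 m from the base axis. Payload 3.1 kg.
Tool frame: the origin (TCP) lies at the very end of the fingers, on their centre line; the grasp point (between the pads) lies 19 mm behind it (r.grasp_offset is the z of the grasp point in the tool frame, in m); z points along the fingers, y is the direction in which the jaws open and shut (so a half turn about z gives the same grasp; the last joint's range is limited). The gripper opens to 87 mm and grips with 3 to 60 N. Pads are 19 mm wide; open, the fingers measure 117 mm over their backs; the gripper's body (75 mm by 190 mm) begins 51 mm behind the grasp point.
Start: joints at [-1.357, 0.527, 1.433, -0, 1.181, -0.178], TCP at [0.239, -0.577, 0.223] pointing down, gripper open.
Joint ranges: [-3.08, 3.08], [-0.75, 2.2], [0.22, 2.44], [-1.43, 4.57], [0, 2.65], [-2.85, 2.85]. Speed limits (rad/s): [2.79, 2.79, 3.14, 3.14, 3.14, 3.14].

INTERFACE

Orientations are given as a rotation vector (axis times angle).
In Python, from plant import r gives the robot as it stands.
- The arm moves only by the tool play_rows, never from a script. Its arguments are lists of equal length, an entry for each row: "slide": the shift along the tool's x, y, z in mm, a list of three; "turn": the turn about the tool's z in rad. In form: {"slide": [[dx, dy, dz], ...], "turn": [turn, ...]}. A call has 1 to 20 rows; each row is the pose to reach, as a shift and turn from the pose commanded when the call began, along the tool's axes at that moment; what a row does not reach only later rows make up. A row lasts 1/10 s, in which the tool goes at most 50 mm and 8.59 degrees, less where a joint would pass 70% of its speed; a pose out of reach is approached as far as the arm can. A call with a gripper value outside its range is refused whole. "claw" is the opening, from 0 (shut) to 1 (fully open), set as the call begins (left out, the last holds). The fingers move at their own pace and stop on an object; "grip_force" is the grip in N (left out, the last holds). Time passes only in rows, so rows that repeat a pose let the fingers close. It gives the time, the measured TCP pose, the force and the opening at its end, in the units of the state.
- r.observe(): the state, without advancing time (a new reading comes with each control period).
- r.grab_frame(name): name is "scene" or "top"; returns (picture, depth): 400x640x3 uint8, red, green, blue; 400x640 float32, m along the optical axis (not along the pixel's ray), 0 where there is no reading.
- r.camera_model(name): a dict with "fx", "fy", "cx", "cy" (pixels), "T" (4x4, takes a point from camera to world coordinates). Camera axes: x right, y down, z forward; pixel columns grow to the right and rows downward; lengths in m; the calibration is good to about 2 mm. A picture is of the moment at which its call begins. camera_model takes no time and is no camera call.
- r.close_job(): hands the job in, once; it reports no verdict.
The state is a dict: "clock": time; "qpos": joint angles; "joint_velocities": joint speeds; "joint_torque": joint torques, N m; "ee_pos": TCP position; "tcp_rot": TCP orientation; "force": force on the tool from outside, world axes, zero at the start; "wrist_torque": the same for the moment, N m; "opening": opening from 0.0 (shut) to 1.0 (fully open).
Only numpy, scipy, OpenCV 4.12 (cv2) and the standard library are available. Lean on these libraries where they do the work, as an engineer would, in place of code of your own. Each camera call takes 0.05 s, during which the arm holds its last target. There are 200 camera calls.

TASK

Lift the finished seed cake out of the bench mould and slip it over the empty peg of the drying board, all the way down, and let it go. Then pull the mould's spring-return floor slide out by its handle until its brass pointers stand at the wide dark lines on the two rails, so that its round window lies right under the cavity, and keep it there: finish while still holding the handle at the lines, since the spring shuts the slide when it is let go. Leave the dried cake on the other peg and the mould's loose collar and tamper where they stand.

Things in the scene. Friction and masses are not known exactly. Their poses are not given: they have to be found in the camera images.
- mould: Bench mould, fixed, aluminium block 90 x 116 mm (x, y), top 68 mm above the table, open round cavity 48 mm wide, 17 mm deep in its middle. Origin on the table under the cavity's axis. The slide pulls out along its own -x, roughly to the robot, between rails at y = +-54 mm (tops at 52 mm) that bear a thin dark line at x = -108 and the wide open line at x = -166 mm. Mould and board may swap sides.
- cake_mid (a point): Seed cake in the cavity, a loose brown ring-shaped pressed cake: 46 mm outside, 42 mm high, vertical through hole 16 mm wide, 50 g. This point is on its axis, half-way up (72 mm above the table at the start). It stands on the floor slide, lower 17 mm in the cavity (1 mm play all round), upper 24 mm free above the block for gripping.
- board: Drying board, fixed, plain light wood 210 x 100 mm, top 18 mm above the table, with two upright wooden pegs 10 mm thick, rounded tops 80 mm above the table: the empty one at the origin, the other, with the dried cake on it, 110 mm away along the board's own +x (away from the robot). Origin on the table under the empty peg, z up.
- peg (a point): Foot of the empty peg: on its axis, at the board's top face, 18 mm above the table. A cake fully down has its middle 21 mm above this point.
- floor_slide (a joint): How far the mould's floor slide is pulled out, in m: 0 shut (where the spring keeps it), 0.058 with the brass pointers at the open lines and the 58 mm window right under the cavity, 0.075 the end stop. The spring pulls it shut with about 5 N at 0 and 11 N at the open lines.
- handle (a point): Middle of the slide's handle: a level round black bar 12 mm thick, 80 mm long (along the mould's y), 88 mm above the table, 108 mm in front of the cavity's axis when shut, on two thin stems near its ends. 19 mm free below it over the steel crosshead, 57 mm free between it and the block when shut. Can be pinched from above, fingers in front of and behind it.
- dry_cake_mid (a point): Middle of the dried cake on the other peg, same shape and size; to be left alone.
- collar: The mould's collar, a loose plain aluminium ring, 76 mm outside, 47 mm inside, 25 mm high, standing in front of the board; origin at the centre of its underside. To be left alone.
- tamper: The mould's tamper, a loose white plastic hand tool 54 mm wide and 75 mm high, standing upside down with its pin up in front of the board; origin at the centre of its underside. To be left alone.
- glass_door (a point): Middle of the top edge of the brooder's open glass door: a fixed clear upright pane to the robot's right, 65 to 455 mm above the table, from about x = 0.16, y = -0.15 to x = 0.59, y = -0.47 (m). Not part of the job; an arm that starts to the right of it must pass over it. A wire shelf hangs 734 mm above the table where x is over 0.61: keep wrist and forearm below it there.
There are look-alikes about, which are no part of the job. What is shaped like the part that bears cake_mid but red is not meant.

How it is judged:
On the way, in this order (a step that is already met when the one before it is completed fails the run):
1. the seed cake is fully down on the empty peg, upright and let go, with the slide still shut (horizontal distance between cake_mid and peg below 0.006 m and z of cake_mid in the frame of peg below 0.025 m and angle between cake_mid's own z axis and vertical below 0.1 rad and value of joint floor_slide below 0.01 m and contact force between the fingers and anything else below 0.1 N), for 0.2 s.
2. the floor slide is at the open lines and held there by the handle (value of joint floor_slide between 0.053 and 0.063 m and contact force between the fingers and mould above 2 N), for 0.5 s.
At the end, for the whole second after the job is handed in: The floor slide is held by the fingers within 5 mm of the open lines (58 mm pulled out) and stays there, while the seed cake sits upright on the formerly empty peg, within 4 mm of fully down (all of step 2 and horizontal distance between cake_mid and peg below 0.006 m and z of cake_mid in the frame of peg below 0.025 m and angle between cake_mid's own z axis and vertical below 0.1 rad); the arm keeps its last pose, push and grip.
It fails at once if the dried cake was moved by more than 15 mm (distance of dry_cake_mid from where it was at the start of the episode above 0.015 m).
It fails at once if the collar was moved by more than 20 mm (distance of collar from where it was at the start of the episode above 0.02 m).
It fails at once if the tamper was moved by more than 20 mm or knocked over (distance of tamper from where it was at the start of the episode above 0.02 m or angle between tamper's own z axis and vertical above 0.3 rad).
It also fails if it takes over 70 s, if anything falls off the work surface, if the arm or the gripper's body presses on something with over 40 N, if the wrist force passes 120 N, or if a joint passes its speed limit or range.

## Working session

There is one attempt and no reset: what is moved stays moved. The work goes in short steps, Python scripts to look and compute and a tool call to move; the robot and the scene stay as the last step left them, time stands still between calls to the robot, and variables do not carry over. Pictures are saved under pics/ and viewed, about 8 in all and at most 12, crops included, and the job is handed in when it is done.

Besides the shell and the picture viewer there is one more tool, called after ">>>" as a command line: name --pt "numbers of a row" for each row, then --argument value for the rest. play_rows: Moves the arm, as the interface text tells. Its arguments: {"type":"object","properties":{"slide":{"type":"array"},"turn":{"type":"array"},"claw":{"type":"number"},"grip_force":{"type":"number"}},"required":["slide","turn"]}

```bash
ls; mkdir -p pics
cat > h.py <<'E'
import numpy as np, cv2
from plant import r
def grab(n):
    im,d=r.grab_frame(n); cv2.imwrite(f'pics/{n}_{r.observe()["clock"]:.2f}.png',im[:,:,::-1]); np.savez(f'pics/{n}.npz',im=im,d=d); return im,d
def pts(n,d):
    c=r.camera_model(n); v,u=np.mgrid[:d.shape[0],:d.shape[1]]
    p=np.stack([(u-c['cx'])/c['fx']*d,(v-c['cy'])/c['fy']*d,d],-1); T=np.array(c['T']); return p@T[:3,:3].T+T[:3,3]
def ray(n,u,v,z):
    c=r.camera_model(n);T=np.array(c['T']);k=T[:3,:3]@[(u-c['cx'])/c['fx'],(v-c['cy'])/c['fy'],1];o=T[:3,3]
    return o+k*(z-o[2])/k[2]
E
python3 - <<'E'
from h import *
np.set_printoptions(precision=4,suppress=True)
for n in('scene','top'): grab(n); print(r.camera_model(n))
print(r.observe(),r.grasp_offset)
a=[np.load(f'pics/{n}.npz')['im'][:,:,::-1] for n in('scene','top')]
import glob
print(glob.glob('pics/*'))
E
```

```text
pics
{'fx': 360.9815187139671, 'fy': 360.9815187139671, 'cx': 326.85736848106893, 'cy': 197.6397301501258, 'T': array([[-0.5853, -0.4433,  0.6789, -0.0464],
       [-0.8107,  0.307 , -0.4985,  0.4187],
       [ 0.0125, -0.8422, -0.5391,  0.8069],
       [ 0.    ,  0.    ,  0.    ,  1.    ]])}
{'fx': 417.6896070111324, 'fy': 417.6896070111324, 'cx': 319.06939499890876, 'cy': 203.25618786434873, 'T': array([[-0.0105, -0.9887,  0.1493,  0.449 ],
       [-0.9999,  0.0093, -0.0087, -0.045 ],
       [ 0.0072, -0.1493, -0.9888,  1.3614],
       [ 0.    ,  0.    ,  0.    ,  1.    ]])}
{'clock': 0.1, 'qpos': array([-1.3565,  0.5284,  1.4338, -0.    ,  1.1814, -0.1785]), 'joint_velocities': array([-0.0002, -0.0022, -0.0025,  0.0003, -0.001 , -0.0012]), 'joint_torque': array([ -0.0005, -44.0986, -17.715 ,   0.0635,   0.0534,  -0.    ]), 'ee_pos': array([ 0.2391, -0.5767,  0.2217]), 'tcp_rot': array([-3.0793, -0.6127,  0.0001]), 'force': array([0.9073, 0.0943, 0.0549]), 'wrist_torque': array([0.0413, 0.0132, 0.0596]), 'opening': 0.9964840082640741} -0.0187
['pics/scene.npz', 'pics/top.npz', 'pics/scene_0.05.png', 'pics/top_0.10.png']
```

View pics/scene_0.05.png

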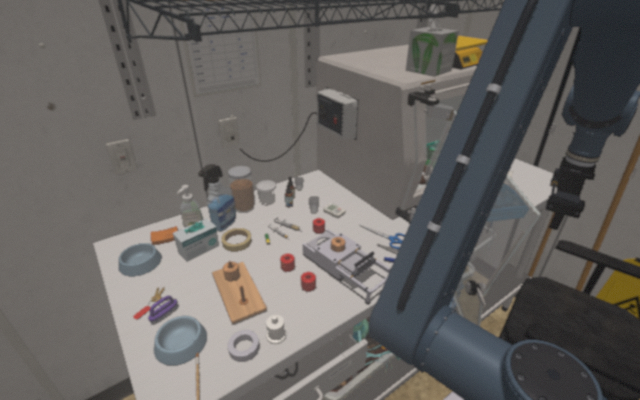

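View pics/top_0.10.png

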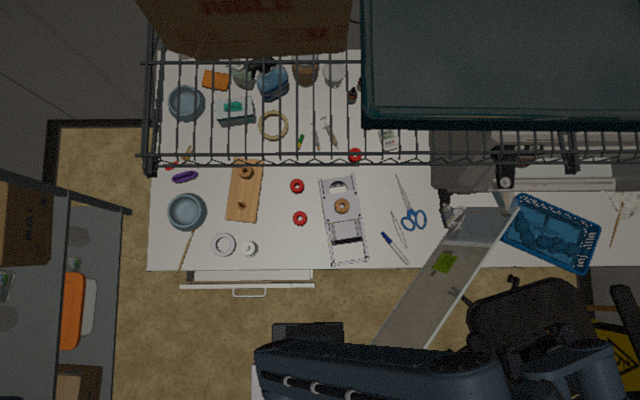

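The scene view shows the mould with the brown cake at (338,243) and the handle near (363,262). The board's empty peg is at (242,292), with the dried cake at (231,270). In the top view the cake is at (342,205), the empty peg near (241,205) and the dried cake at (246,172). The red ring cakes (297,186), (300,218) and (355,156) are look-alikes. The brown cake at (342,205), sitting in the mould, is the one meant.

Run:
```python
from h import *
np.set_printoptions(precision=4,suppress=True)
a=np.load('pics/top.npz');im,d=a['im'],a['d']
cv2.imwrite('pics/c1.png',cv2.resize(im[145:270,205:380,::-1],None,fx=4.5,fy=4.5,interpolation=cv2.INTER_CUBIC))
b=np.load('pics/scene.npz')['im']
cv2.imwrite('pics/c2.png',cv2.resize(b[225:325,205:395,::-1],None,fx=4.2,fy=4.2,interpolation=cv2.INTER_CUBIC))
P=pts('top',d)
for u,v in[(342,205),(333,206),(350,206),(241,205),(246,172),(235,215),(345,190),(340,186),(347,239)]:print(u,v,P[v,u])
```

```text
342 205 [ 0.6405 -0.1291  0.0513]
333 206 [ 0.6355 -0.0999  0.0656]
350 206 [ 0.6341 -0.1527  0.0719]
241 205 [0.6421 0.1891 0.0604]
246 172 [0.7498 0.1763 0.0534]
235 215 [0.6163 0.2162 0.0146]
345 190 [ 0.6958 -0.1424  0.0126]
340 186 [ 0.7073 -0.1256  0.0228]
347 239 [ 0.5298 -0.1394  0.0958]
```

View pics/c1.png

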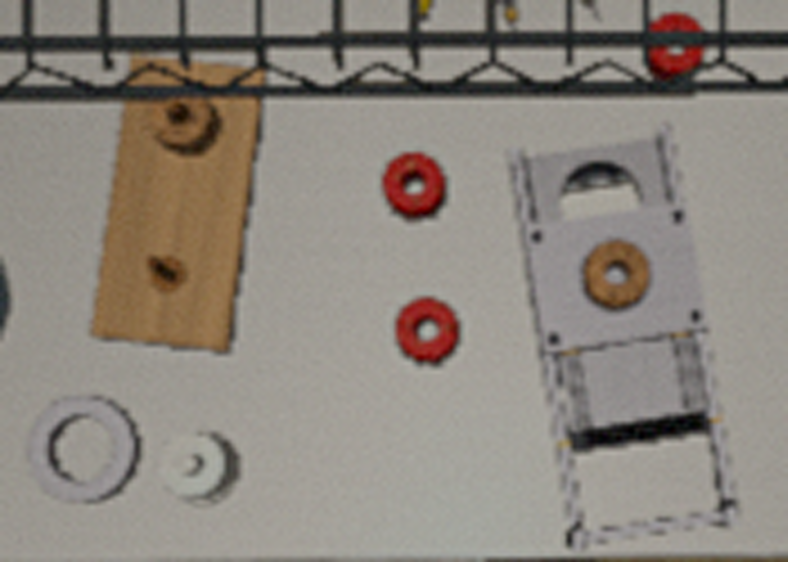

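View pics/c2.png

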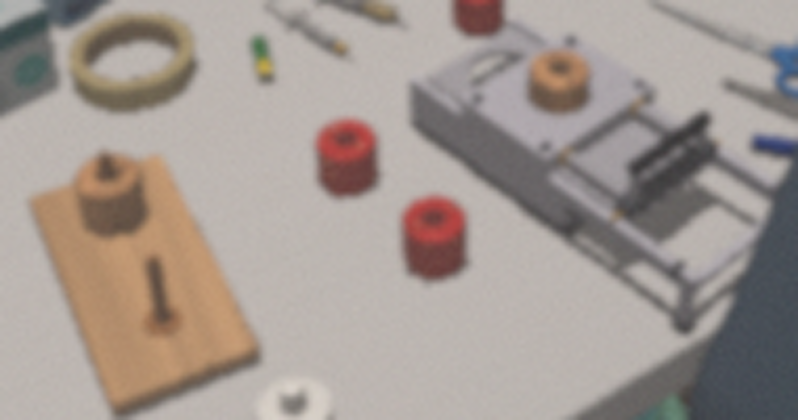

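The enlarged crop confirms it: the brown ring sits on the aluminium block, and the red rings stand loose on the table. The empty peg is at crop (155,285) in the scene view and the handle bar is black. Next I measure them.

```bash
cat > m.py <<'E'
from h import *
np.set_printoptions(precision=4,suppress=True)
def blob(mask,u,v,R):
    m=np.zeros_like(mask);m[v-R:v+R+1,u-R:u+R+1]=mask[v-R:v+R+1,u-R:u+R+1];return m.astype(np.uint8)
E
python3 - <<'E'
from m import *
T=np.load('pics/top.npz')['im'];S=np.load('pics/scene.npz')['im']
def hsv(i):return cv2.cvtColor(i,cv2.COLOR_RGB2HSV).astype(int)
h=hsv(T)
br=(h[...,0]<22)&(h[...,1]>70)
m=blob(br,342,206,11); m=cv2.morphologyEx(m,cv2.MORPH_CLOSE,np.ones((5,5)))
c=max(cv2.findContours(m,0,1)[0],key=cv2.contourArea);print('cake top',cv2.minEnclosingCircle(c),cv2.fitEllipse(c))
e=cv2.fitEllipse(c)[0];print('  ->',ray('top',*e,.093),'mid-side',ray('top',*e,.09))
h2=hsv(S)
m=blob((h2[...,0]<22)&(h2[...,1]>60),338,243,12);v,u=np.nonzero(m);print('scene cake bbox',u.min(),u.max(),v.min(),v.max())
# handle
m=(T.max(2)<75);m=blob(m,347,239,20);m[:234]=0;v,u=np.nonzero(m);print('handle n',len(u),u.min(),u.max(),v.min(),v.max())
p=np.array([ray('top',a,b,.088)[:2] for a,b in zip(u,v)]);mu=p.mean(0);w,V=np.linalg.eigh(np.cov(p.T));print('handle ctr',mu,'axis',V[:,1],'ext',np.ptp((p-mu)@V,axis=0), 'rect',cv2.minAreaRect(p.astype(np.float32)))
print('peg top view');print(T[198:214,232:250].mean(2).astype(int))
print('peg scene');print(S[280:306,232:252].mean(2).astype(int))
# board corners
m=blob((h[...,0]<25)&(h[...,1]>75),245,190,40)
c=max(cv2.findContours(m,0,1)[0],key=cv2.contourArea);print('board',np.array([ray('top',*q,.018) for q in cv2.boxPoints(cv2.minAreaRect(c))]))
E
```

```text
cake top ((341.5, 205.5), 7.516748428344727) ((341.4614562988281, 205.40283203125), (13.698457717895508, 14.095075607299805), 16.759553909301758)
  -> [ 0.6331 -0.1247  0.093 ] mid-side [ 0.6336 -0.1249  0.09  ]
scene cake bbox 331 344 237 250
handle n 141 331 367 237 257
handle ctr [ 0.524  -0.1417] axis [0.0389 0.9992] ext [0.0601 0.1101] rect ((0.5199763774871826, -0.15284812450408936), (0.1178559884428978, 0.05219269543886185), 67.95106506347656)
peg top view
[[102 101 100  98 101 103 108 106 112 112 117 108 100 102 108 111 105 110]
 [ 99  99 100 100 103 104 106 108 111 109 109 104 105 108 108 106 110 109]
 [104  98 103 103  96 107 109 108 113 111 111 105  97 105 109 110 110 103]
 [105  98 100 102 104 104  97 103 108 106 101 101 106 110 108 107 110 106]
 [101  99 103 100 105  94  67  56  74  79  69  81  96 107 108 109 111 106]
 [103 100 100 103 105  92  56  46  36  58  69  77  67  87 102 110 110 105]
 [104 103 103 101 109  96  66  38  14  23  50  72  72  80  96 110 106 108]
 [ 99 107  99 102 108 103  82  50  24  23  23  35  57  68  87 105 108 107]
 [103 102 100  99 107 108  90  6
[... 2192 characters left out ...]
]
 [141 142 143 146 147 149 148 142 128 106  88  78  83  97 112 127 140 147
  147 145]
 [140 140 143 146 147 148 147 137 121 104  88  82  79  91 107 121 134 146
  148 145]
 [140 142 142 144 147 145 142 127 119 107  95  88  90 101 110 120 135 146
  147 146]
 [142 140 141 143 143 145 140 129 116 109 105 102 105 110 115 123 136 146
  149 145]
 [143 143 143 143 144 144 140 130 122 113 114 110 109 113 120 129 141 147
  151 148]
 [141 141 142 142 143 146 145 138 130 122 123 123 119 120 128 140 145 147
  148 149]
 [142 142 140 141 143 146 146 144 139 140 140 140 137 137 138 141 145 150
  150 148]]
board [[0.6037 0.248  0.018 ]
 [0.7925 0.2255 0.018 ]
 [0.777  0.1258 0.018 ]
 [0.5888 0.1502 0.018 ]]
```

Run:
```python
from m import *
from scipy.optimize import least_squares
T=np.load('pics/top.npz')['im'].mean(2);S=np.load('pics/scene.npz')['im'].mean(2)
def proj(n,p):
    c=r.camera_model(n);M=np.array(c['T']);q=M[:3,:3].T@(np.array(p)-M[:3,3]);return np.array([c['fx']*q[0]/q[2]+c['cx'],c['fy']*q[1]/q[2]+c['cy']])
# peg ridge scene
rows=np.arange(287,297);obs=[]
for v in rows:
    u=np.arange(235,248);w=np.clip(140-S[v,235:248],0,None);obs.append((u*w).sum()/w.sum())
print('scene ridge',np.array(obs))
tp=[]
w=np.clip(55-T[200:212,234:248],0,None);vv,uu=np.mgrid[200:212,234:248];tc=np.array([(uu*w).sum(),(vv*w).sum()])/w.sum();print('top dark ctr',tc)
def res(x):
    a=proj('scene',[*x,.025]);b=proj('scene',[*x,.075])
    e=[(a[0]+(b[0]-a[0])*(v-a[1])/(b[1]-a[1]))-o for v,o in zip(rows,obs)]
    a=proj('top',[*x,.02]);b=proj('top',[*x,.08]);d=(b-a)/np.linalg.norm(b-a)
    return e+[3*((tc-a)@[-d[1],d[0]])]
s=least_squares(res,[.64,.19]);print('peg',s.x,s.fun)
for n in('scene','top'):print(n,[proj(n,[*s.x,z]) for z in(.018,.08)])
print('scene disc->',ray('scene',243.3,300.3,.018),'top disc',ray('top',242,205.8,.018))
# screws
q=[]
for x,y in[(537,236),(678,215),(695,315),(553,339)]:
    u=(x+.5)/4.5-.5+205;v=(y+.5)/4.5-.5+145;ui,vi=int(round(u)),int(round(v))
    p=T[vi-2:vi+3,ui-2:ui+3];w=np.clip(np.median(p)-15-p,0,None);vv,uu=np.mgrid[vi-2:vi+3,ui-2:ui+3]
    q.append(ray('top',(uu*w).sum()/w.sum(),(vv*w).sum()/w.sum(),.068)[:2])
q=np.array(q);print('screws',q,'mean',q.mean(0))
print('yaws',[np.arctan2(*(a[::-1])) for a in(q[0]-q[3],q[1]-q[2])],[np.arctan2(*a)for a in[(q[1]-q[0])*[1,-1],(q[2]-q[3])*[1,-1]]])
print(T[233:246,330:366].astype(int))
c=[.633,-.125]
```

```text
scene ridge [241.0141 241.1429 241.2941 241.5194 241.7378 241.8535 241.9874 242.19
 242.349  242.5816]
top dark ctr [241.1094 204.8745]
peg [0.6468 0.1939] [ 0.0184  0.0528  0.0647  0.0026 -0.0526 -0.0051  0.0242 -0.0153 -0.0111
 -0.0804  0.    ]
scene [array([243.2909, 300.8402]), array([240.7124, 285.0383])]
top [array([241.8762, 205.5035]), array([238.3641, 202.6223])]
scene disc-> [0.6485 0.193  0.018 ] top disc [0.6458 0.1935 0.018 ]
screws [[ 0.6635 -0.0712]
 [ 0.677  -0.1703]
 [ 0.6067 -0.1809]
 [ 0.5916 -0.0822]] mean [ 0.6347 -0.1262]
yaws [np.float64(0.1514893090481482), np.float64(0.14867254929992618)] [np.float64(0.13602083458495656), np.float64(0.15276496766047415)]
[[153 141 117 113 117 127 144 142 146 142 140 143 140 143 142 141 141 144
  140 139 142 140 143 141 142 141 116  93 108 113 117 104 121 146 150 155]
 [136 147 129 117 114 119 143 145 141 144 146 144 143 145 142 140 144 144
  145 139 143 144 142 145 143 144 120  80 109 116 127 118 115 150 141 151]
 [122 148 130 118 123 123 142 144 146 147 144 141 144 137 142 144 143 146
  142 139 141 145 146 148 146 148 127  9
[... 825 characters left out ...]
  31  23  26  18   7  19   1
    7   5  14  20  30  34  33  40  58  77 102 103 105 103  86 119 150 130]
 [134  86  51  52  46  32  14  15   7   5  12  14   4  22  22  29  34  17
   30  36  48  85 105 101 106 107 106 138 159 165 162 159 131 121 153 137]
 [132 102  52  51  43  30  18  25  23  31  29  38  50  62  84 102 107 108
  108 105 107 137 164 165 159 162 156 159 160 157 159 157 131 108 144 147]
 [144 125  59  56  49  51  62  96 106 105 104 104 111 118 139 164 165 164
  161 162 160 163 161 158 157 156 157 157 154 153 156 153 130  81 120 148]
 [150 133 108 100 106 105 129 154 164 164 166 166 163 163 162 162 159 159
  158 159 155 160 156 155 157 156 156 156 157 156 154 156 136  95 112 150]]
```

>>> play_rows --pt "0 -50 -150" --pt "0 -50 -150" --pt "0 -50 -150" --pt "0 -50 -150" --pt "0 -105 -318" --pt "0 -105 -318" --pt "0 -105 -318" --pt "0 -105 -318" --pt "0 -105 -318" --pt "0 -105 -318" --turn '[0, 0, 0, 0, 0, 0, 0, 0, 0, 0]' --claw 1 --grip_force 20

```text
clock: 1.1
ee_pos: [0.199, -0.4802, 0.5396]
tcp_rot: [-3.08, -0.613, -0.0]
force: [-0.5, 0.8, -1.4]
opening: 1.002
```

>>> play_rows --pt "80 -51 0" --pt "160 -103 0" --pt "240 -154 0" --pt "320 -206 0" --pt "400 -257 0" --pt "400 -257 0" --pt "400 -257 0" --pt "400 -257 0" --pt "400 -257 0" --pt "400 -257 0" --pt "400 -257 0" --pt "400 -257 0" --pt "400 -257 0" --pt "400 -257 0" --turn '[0, 0, 0, 0, 0.05, 0.1, 0.15, 0.2, 0.245, 0.245, 0.245, 0.245, 0.245, 0.245]'

```text
clock: 2.5
ee_pos: [0.4698, -0.0909, 0.5399]
tcp_rot: [-3.133, -0.229, 0.002]
force: [0.6, 0.3, 0.1]
opening: 1.0
```

>>> play_rows --pt "0 0 340" --pt "0 0 340" --pt "0 0 340" --pt "0 0 340" --pt "0 0 340" --pt "0 0 340" --pt "0 0 340" --pt "157 58 340" --pt "157 58 340" --pt "157 58 340" --pt "157 58 340" --pt "157 58 400" --pt "157 58 400" --pt "157 58 400" --pt "157 58 400" --pt "157 58 400" --turn '[0, 0, 0, 0, 0, 0, 0, 0, 0, 0, 0, 0, 0, 0, 0, 0]'

```text
clock: 4.1
ee_pos: [0.6349, -0.1247, 0.1427]
tcp_rot: [3.132, 0.231, 0.005]
force: [-0.5, -0.1, -0.2]
opening: 0.996
```

Run:
```python
from m import *
a,_=grab('top');b,_=grab('scene');print(r.observe()['ee_pos'],r.observe()['qpos'])
f=lambda i,y,x,s:cv2.resize(i[y:y+90,x:x+130,::-1],None,fx=s,fy=s,interpolation=cv2.INTER_CUBIC)
cv2.imwrite('pics/d.png',np.hstack([f(a,165,275,3),f(b,195,275,3)]))
```

```text
[ 0.6349 -0.1245  0.1426] [-0.3661  0.6475  1.4486 -0.      1.0421  1.057 ]
```

View pics/d.png

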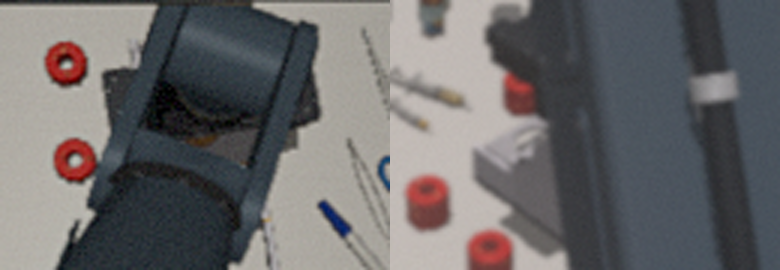

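The arm now hides the cake in both views, so I go by the measured position. I'll descend while watching the force.

>>> play_rows --pt "0 0 30" --pt "0 0 50" --pt "0 0 65" --pt "0 0 70" --pt "0 0 70" --pt "0 0 70" --turn '[0, 0, 0, 0, 0, 0]'

```text
clock: 4.8
ee_pos: [0.6349, -0.1243, 0.0715]
tcp_rot: [3.132, 0.232, 0.003]
force: [0.2, 0.0, 0.0]
opening: 0.998
```

>>> play_rows --pt "0 0 0" --pt "0 0 0" --pt "0 0 0" --pt "0 0 0" --pt "0 0 0" --pt "0 0 0" --pt "0 0 0" --pt "0 0 0" --pt "0 0 0" --pt "0 0 0" --turn '[0, 0, 0, 0, 0, 0, 0, 0, 0, 0]' --claw 0.3 --grip_force 12

```text
clock: 5.8
ee_pos: [0.6341, -0.1241, 0.0706]
tcp_rot: [3.133, 0.232, 0.0]
force: [-0.2, -0.4, 0.6]
opening: 0.475
```

>>> play_rows --pt "0 0 0" --pt "0 0 0" --pt "0 0 0" --pt "0 0 0" --turn '[0, 0, 0, 0]' --claw 0.2

```text
clock: 6.2
ee_pos: [0.6341, -0.1241, 0.0706]
tcp_rot: [3.133, 0.232, 0.0]
force: [-0.7, 0.2, 0.4]
opening: 0.474
```

Run:
```python
from m import *
T=np.load('pics/top.npz')['im']
# rechecks from first top picture
import glob
im=cv2.imread('pics/top_0.10.png')[:,:,::-1].copy();h=cv2.cvtColor(im,cv2.COLOR_RGB2HSV)
print(h[196:216,332:352,1])
print(r.observe())
for z in(.088,.093): print(ray('top',342,205.7,z))
```

```text
[[  7   7   5   7   3  10   9   9   5   7   5   7   2  12   5   5   4  11
   12   7]
 [  8  10   9   7   7   4  10   5   9   4   4   7   7   4   7   5   4   7
    5  14]
 [  7   5   9   3   5   5   4  23  34  54  72  42  25  11   9   5   7   7
   14   9]
 [  5   7   5   7   5  23  82 107 144 153 146 146 122  87  27   6   4   7
    9   9]
 [  7   7   9   5  22 102 136 147 152 143 139 153 160 148  93  30   7   4
    5   7]
 [ 10   7  11  20  96 149 145 140 143 148 143 144 150 145 143 110  22   5
    5   7]
 [  5   5   8  71 148 151 159 136 137 149 154 144 147 138 156 156  82  13
    7   9]
 [  7   5   7 111 160 147 140 153 146 153 135 163 147 148 142 154 126  25
    7  11]
 [  7   4  32 131 146 135 160 140  47   9  32  79 145 143 148 149 130  32
    9   5]
 [  3   8  29 151 142 148 134  94   6   2   2  17 112 168 148 144 143  38
    9   5]
 [  7   7  21 144 152 153 142  65   5   2   0   4  76 137 132 152 141  40
    9   9]
 [  7   7  25 130 148 147 141 108  41  16  11  27 109 148 147 144 129  30
    2   7]
 [  5   7   7 119 158 142 149 145 126 110  98 119 143 145 151 159 123  20
    5 
[... 424 characters left out ...]
   7]
 [ 10   5   9   5  10   9   9   8   7   9   9   6   4   9   5   9   5   7
    9   9]
 [  7   5   9  10   9   8   9   9   7   7  13   5  10   8   9  10   7  10
    7  14]]
{'clock': 6.2, 'qpos': array([-0.3659,  0.7435,  1.4903, -0.    ,  0.9078,  1.0571]), 'joint_velocities': array([-0.0007, -0.0004,  0.0017,  0.0001,  0.0009, -0.0004]), 'joint_torque': array([  0.2448, -48.5366, -13.1683,   0.1438,   0.0032,   0.0002]), 'ee_pos': array([ 0.6341, -0.1241,  0.0706]), 'tcp_rot': array([3.133 , 0.232 , 0.0001]), 'force': array([-0.6582,  0.2335,  0.4169]), 'wrist_torque': array([-0.0475, -0.0241,  0.0132]), 'opening': 0.4744581717206554}
[ 0.6329 -0.1267  0.088 ]
[ 0.6322 -0.1264  0.093 ]
```

The grip is steady. The opening scale isn't linear, and the blob centre agrees with the grasp. Now I lift.

>>> play_rows --pt "0 0 -8" --pt "0 0 -20" --pt "0 0 -35" --pt "0 0 -55" --pt "0 0 -85" --pt "0 0 -85" --pt "0 0 -85" --turn '[0, 0, 0, 0, 0, 0, 0]'

```text
clock: 6.9
ee_pos: [0.6348, -0.1243, 0.1575]
tcp_rot: [3.132, 0.232, 0.005]
force: [0.6, -0.2, -0.9]
opening: 0.47
```

>>> play_rows --pt "5 -26 0" --pt "10 -52 0" --pt "16 -83 0" --pt "22 -114 0" --pt "28 -145 0" --pt "34 -177 0" --pt "40 -208 0" --pt "46 -239 0" --pt "52 -270 0" --pt "58 -300 0" --pt "60 -313 0" --pt "60 -313 0" --pt "60 -313 0" --pt "60 -313 0" --pt "60 -313 0" --turn '[0, 0, 0, 0, 0, 0, 0, 0, 0, 0, 0, 0, 0, 0, 0]'

```text
clock: 8.4
ee_pos: [0.6475, 0.1927, 0.1555]
tcp_rot: [3.133, 0.229, -0.001]
force: [0.2, -0.3, -0.7]
opening: 0.482
```

Run:
```python
from m import *
a,_=grab('top');b,_=grab('scene');o=r.observe();print(o['ee_pos'],o['tcp_rot'],o['opening'],o['clock'])
f=lambda i,y,x,s:cv2.resize(i[y:y+100,x:x+130,::-1],None,fx=s,fy=s,interpolation=cv2.INTER_CUBIC)
cv2.imwrite('pics/e.png',np.hstack([f(a,150,190,3),f(b,215,180,3)]))
```

```text
[0.6475 0.1931 0.1556] [ 3.133   0.2295 -0.0001] 0.47550881089595365 8.5
```

View pics/e.png

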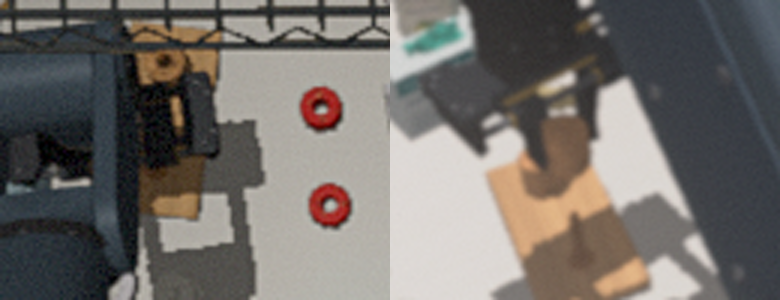

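The left half (top view) shows the gripper over the board. The right half (scene view) shows the held cake at crop (562,150), up the line from the peg top at (575,213). I'll check the alignment numerically.

Run:
```python
from m import *
S=np.load('pics/scene.npz')['im']
c=r.camera_model('scene');M=np.array(c['T'])
def proj(p):
    q=M[:3,:3].T@(np.array(p)-M[:3,3]);return np.array([c['fx']*q[0]/q[2]+c['cx'],c['fy']*q[1]/q[2]+c['cy'],c['fx']*.023/q[2]])
for z in(.018,.08,.136,.157,.178):print(z,proj([.6468,.1939,z]),proj([.6475,.193,z]))
h=cv2.cvtColor(S,cv2.COLOR_RGB2HSV).astype(int)
for v in range(250,284,2):
    print(v,' '.join('%3d/%2d'%(S[v,u].mean(),h[v,u,0]) for u in range(222,250,1)))
```

```text
0.018 [243.279  300.8316   8.2372] [243.47   300.5272   8.2296]
0.08 [240.7001 285.0299   8.5197] [240.9001 284.73     8.5116]
0.136 [238.2139 269.7959   8.7921] [238.4227 269.5014   8.7835]
0.157 [237.2401 263.829    8.8987] [237.4524 263.5368   8.8899]
0.178 [236.2424 257.7155   9.008 ] [236.4583 257.4258   8.999 ]
250  68/15  63/10  63/ 0  63/15  56/ 0  62/15  57/30  60/ 0  59/ 8  64/ 8  79/13  96/18 106/20 111/18 111/19 114/19 132/18 141/18 137/17 114/16  82/13  61/ 0  54/12  56/18  53/10  58/ 9  97/10 157/10
252  72/30  70/160  66/10  62/15  61/10  60/ 6  62/ 0  59/30  60/30  65/20  99/11 143/13 165/12 166/13 157/15 154/14 164/13 177/13 174/11 149/14 102/15  66/13  54/10  56/173  52/30  65/ 5 113/13 173/14
254  78/16  65/ 9  60/30  64/ 6  61/170  60/12  60/ 8  59/ 8  63/ 0  69/13  83/13  98/12 109/12 104/12  99/12  96/11  97/12  96/12  99/12  93/13  88/11  76/12  65/12  57/15  55/ 0  69/15 116/11 176/15
256  80/17  67/11  63/ 8  60/15  60/10  61/10  60/ 6  65/ 4  74/11  83/14  88/12  90/14  91/13  88/14  89/12  91/12  91/13  88/13  88/13  88/13  90/13  90/13  86/13  71/10  62/14
[... 1921 characters left out ...]
13  94/12  91/13  93/13 112/13 141/14 164/14 172/14 172/15 173/15 175/15 177/15 177/15 177/15 183/15
278 168/14 166/14 151/14 125/13 108/13 105/12 103/12 104/12  99/13  96/11  90/12  88/13  88/13  89/13  93/13 100/13 122/14 147/14 166/14 174/15 177/14 173/14 173/14 172/14 175/15 176/15 179/15 177/15
280 167/14 170/14 164/14 156/14 145/14 132/14 120/12 110/14 106/12 108/13 117/13 121/14 123/14 122/14 130/14 149/14 167/14 173/15 176/15 178/15 175/15 174/15 171/14 171/15 175/14 173/15 176/15 176/15
282 168/14 168/14 169/14 168/14 169/14 169/14 168/14 164/14 164/14 166/14 173/14 177/14 179/15 175/15 173/14 173/15 176/15 177/15 174/15 176/15 175/15 175/15 175/15 170/15 171/15 174/15 176/15 177/15
```

>>> play_rows --pt "0 1 20" --pt "0 1 40" --pt "0 1 52" --pt "0 1 60" --pt "0 1 66" --pt "0 1 70" --pt "0 1 70" --pt "0 1 70" --turn '[0, 0, 0, 0, 0, 0, 0, 0]'

```text
clock: 9.3
ee_pos: [0.647, 0.1935, 0.0856]
tcp_rot: [-3.133, -0.232, 0.001]
force: [-1.0, 1.2, -1.6]
opening: 0.474
```

Run:
```python
from m import *
b,_=grab('scene');o=r.observe();print(o['ee_pos'],o['force'],o['opening'],o['clock'])
cv2.imwrite('pics/f.png',cv2.resize(b[235:325,190:290,::-1],None,fx=6,fy=6,interpolation=cv2.INTER_CUBIC))
```

```text
[0.647  0.1935 0.0857] [-1.4122  0.4173 -0.7577] 0.4758521376664476 9.35
```

View pics/f.png

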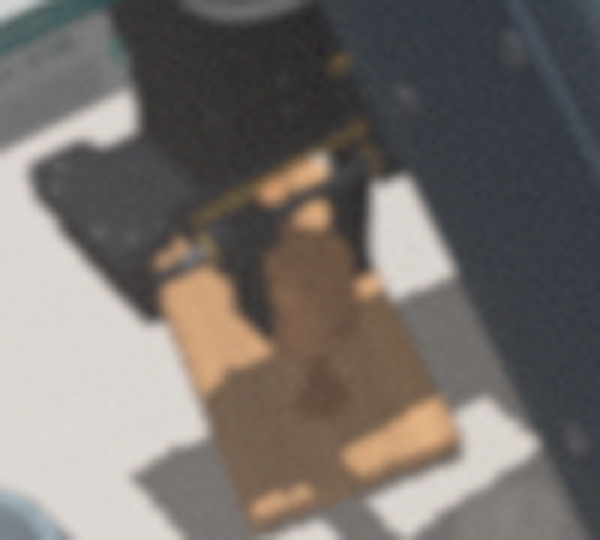

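The scene view shows the cake's underside at crop (318,340) and the foot ring at (322,390), with the peg top already inside the hole and hardly any force. I'll lower it the rest of the way.

>>> play_rows --pt "0 0 10" --pt "0 0 20" --pt "0 0 30" --pt "0 0 38" --pt "0 0 43" --pt "0 0 46" --pt "0 0 47" --pt "0 0 47" --pt "0 0 47" --turn '[0, 0, 0, 0, 0, 0, 0, 0, 0]'

```text
clock: 10.25
ee_pos: [0.647, 0.1934, 0.0386]
tcp_rot: [-3.133, -0.232, 0.001]
force: [-4.5, 1.2, 2.8]
opening: 0.474
```

>>> play_rows --pt "0 0 0" --pt "0 0 0" --pt "0 0 0" --pt "0 0 0" --pt "0 0 0" --pt "0 0 0" --pt "0 0 0" --pt "0 0 0" --turn '[0, 0, 0, 0, 0, 0, 0, 0]' --claw 1

```text
clock: 11.05
ee_pos: [0.6475, 0.1933, 0.0386]
tcp_rot: [3.133, 0.232, 0.0]
force: [0.2, 0.3, 0.6]
opening: 0.988
```

>>> play_rows --pt "0 0 -10" --pt "0 0 -30" --pt "0 0 -60" --pt "0 0 -100" --pt "0 0 -160" --pt "0 0 -160" --pt "0 0 -160" --pt "-80 120 -160" --pt "-80 120 -160" --pt "-80 120 -160" --pt "-80 120 -160" --turn '[0, 0, 0, 0, 0, 0, 0, 0, 0, 0, 0]'

```text
clock: 12.15
ee_pos: [0.5817, 0.0589, 0.1964]
tcp_rot: [3.133, 0.224, -0.012]
force: [0.3, 0.1, -0.1]
opening: 1.0
```

Run:
```python
from m import *
a,_=grab('top');b,_=grab('scene');o=r.observe();print(o['ee_pos'],o['tcp_rot'],o['force'],o['opening'],o['clock'])
cv2.imwrite('pics/g.png',np.hstack([cv2.resize(i[y:y+125,x:x+100,::-1],None,fx=4,fy=4,interpolation=cv2.INTER_CUBIC) for i,y,x in((a,145,195),(b,225,190))]))
```

```text
[0.5848 0.0621 0.1972] [-3.1323 -0.2281  0.0047] [ 0.9792 -0.1071  0.1198] 1.0002929154672011 12.25
```

View pics/g.png

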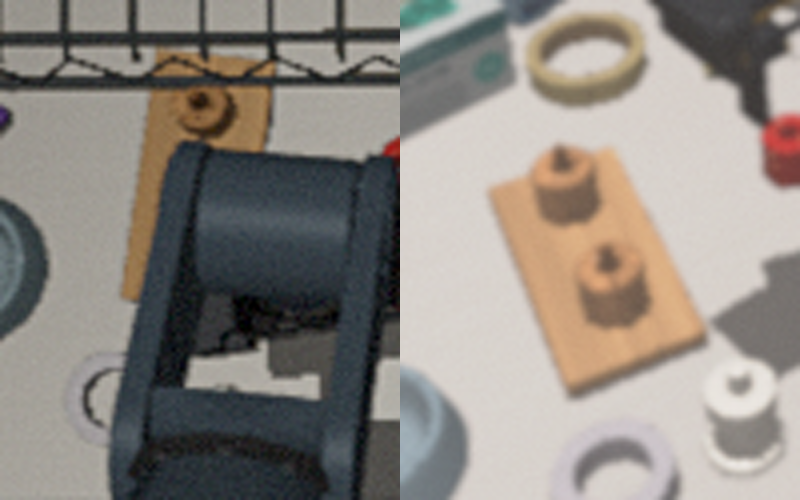

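Both cakes sit fully down on their pegs, right half at crop (565,180) and (614,280), with the same amount of peg showing. Next is the handle position.

Run:
```python
from m import *
T=cv2.imread('pics/top_0.10.png').mean(2)
vv,uu=np.mgrid[234:247,332:363];w=(T[234:247,332:363]<60)
P=np.array([ray('top',u,v,.088)[:2] for u,v in zip(uu[w],vv[w])],np.float32)
mu=P.mean(0);W,V=np.linalg.eigh(np.cov(P.T));print('bar',mu,V[:,1],np.ptp((P-mu)@V,axis=0),cv2.minAreaRect(P))
y=.148;c=np.array([.634,-.1255]);print('pred',c-.108*np.array([np.cos(y),np.sin(y)]))
o=r.observe();print(o['ee_pos'],o['tcp_rot'],o['qpos'])
```

```text
bar [ 0.5261 -0.1389] [-0.1376  0.9905] [0.0127 0.0907] ((0.5260075330734253, -0.13844630122184753), (0.012442839331924915, 0.09064248204231262), 7.529930114746094)
pred [ 0.5272 -0.1414]
[0.5848 0.0621 0.1972] [-3.1323 -0.2281  0.0047] [-0.0843  0.509   1.5518  0.0005  1.0839  1.3409]
```

>>> play_rows --pt "-15 32 0" --pt "-29 64 0" --pt "-44 96 0" --pt "-58 128 0" --pt "-73 160 0" --pt "-87 192 0" --pt "-87 192 0" --pt "-87 192 0" --pt "-87 192 20" --pt "-87 192 40" --pt "-87 192 47" --pt "-87 192 47" --pt "-87 192 47" --pt "-87 192 47" --pt "-87 192 47" --pt "-87 192 47" --turn '[-0.14, -0.28, -0.42, -0.56, -0.7, -0.84, -0.98, -1.12, -1.26, -1.4, -1.571, -1.571, -1.571, -1.571, -1.571, -1.571]'

```text
clock: 13.85
ee_pos: [0.5286, -0.1399, 0.1521]
tcp_rot: [2.051, 2.378, 0.001]
force: [0.5, 0.2, -0.9]
opening: 0.999
```

Run:
```python
from m import *
from scipy.spatial.transform import Rotation as R
o=r.observe();A=R.from_rotvec(o['tcp_rot']).as_matrix();print(o['ee_pos'],A,o['clock'])
print('to handle mm, tool axes',1000*A.T@(np.array([.5265,-.140,.0695])-o['ee_pos']))
```

```text
[ 0.5286 -0.1399  0.1521] [[-0.1468  0.9892  0.001 ]
 [ 0.9892  0.1468 -0.0004]
 [-0.0006  0.0009 -1.    ]] 13.85
to handle mm, tool axes [ 0.2304 -2.1389 82.5589]
```

>>> play_rows --pt "0 -2 0" --pt "0 -2 15" --pt "0 -2 35" --pt "0 -2 55" --pt "0 -2 70" --pt "0 -2 78" --pt "0 -2 82" --pt "0 -2 82" --pt "0 -2 82" --turn '[0, 0, 0, 0, 0, 0, 0, 0, 0]' --claw 0.65

```text
clock: 14.75
ee_pos: [0.5267, -0.1404, 0.0702]
tcp_rot: [2.05, 2.379, 0.001]
force: [0.1, 0.1, 0.8]
opening: 0.653
```

>>> play_rows --pt "0 0 0" --pt "0 0 0" --pt "0 0 0" --pt "0 0 0" --pt "0 0 0" --pt "0 0 0" --pt "0 0 0" --pt "0 0 0" --pt "0 0 0" --pt "0 0 0" --turn '[0, 0, 0, 0, 0, 0, 0, 0, 0, 0]' --claw 0 --grip_force 40

```text
clock: 15.75
ee_pos: [0.5274, -0.14, 0.0696]
tcp_rot: [2.05, 2.378, 0.002]
force: [4.9, 2.5, -2.7]
opening: 0.127
```

>>> play_rows --pt "0 -4 0" --pt "0 -10 0" --pt "0 -18 0" --pt "0 -26 0" --pt "0 -34 0" --pt "0 -42 0" --pt "0 -49 0" --pt "0 -54 0" --pt "0 -57 0" --pt "0 -58 0" --pt "0 -58 0" --pt "0 -58 0" --pt "0 -58 0" --pt "0 -58 0" --turn '[0, 0, 0, 0, 0, 0, 0, 0, 0, 0, 0, 0, 0, 0]'

```text
clock: 17.15
ee_pos: [0.4717, -0.1484, 0.0696]
tcp_rot: [2.05, 2.375, 0.005]
force: [8.9, 7.0, -4.8]
opening: 0.125
```

Run:
```python
from m import *
a,_=grab('top');b,_=grab('scene');o=r.observe();print(o['ee_pos'],o['force'],o['opening'],o['clock'],np.linalg.norm(o['ee_pos']-[.5274,-.14,.0696]))
cv2.imwrite('pics/k.png',np.hstack([cv2.resize(i[y:y+120,x:x+90,::-1],None,fx=4.4,fy=4.4,interpolation=cv2.INTER_CUBIC) for i,y,x in((a,160,305),(b,220,300))]))
```

```text
[ 0.4717 -0.1484  0.0696] [ 9.5323  6.0865 -4.7472] 0.121001817981302 17.25 0.056341197482896066
```

View pics/k.png

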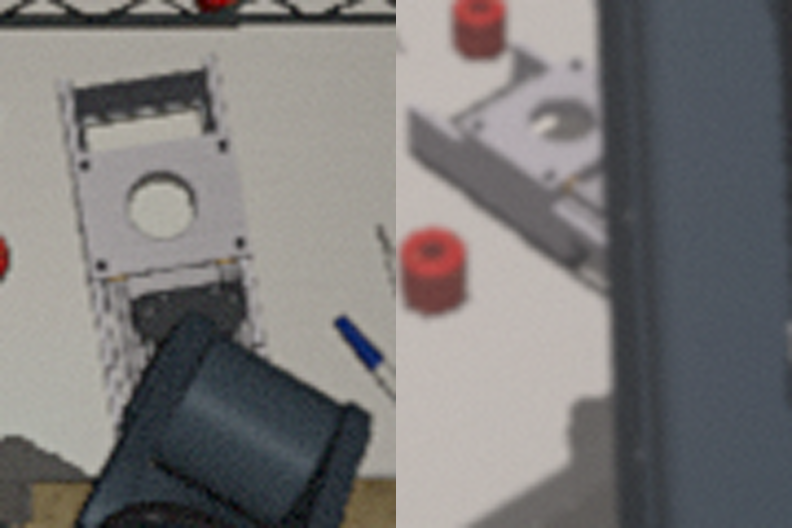

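>>> play_rows --pt "0 -1 0" --pt "0 -2 0" --pt "0 -2 0" --pt "0 -2 0" --pt "0 -2 0" --pt "0 -2 0" --turn '[0, 0, 0, 0, 0, 0]'

```text
clock: 17.85
ee_pos: [0.4698, -0.1486, 0.0696]
tcp_rot: [2.05, 2.375, 0.006]
force: [9.4, 6.3, -4.8]
opening: 0.126
```

Run:
```python
from m import *
a,_=grab('top');o=r.observe();print(o['ee_pos'],o['force'],o['opening'],o['clock'])
c=r.camera_model('top');M=np.array(c['T'])
def proj(p):
    q=M[:3,:3].T@(np.array(p)-M[:3,3]);return np.array([c['fx']*q[0]/q[2]+c['cx'],c['fy']*q[1]/q[2]+c['cy']])
y=.148;ex=np.array([np.cos(y),np.sin(y),0]);ey=np.array([-np.sin(y),np.cos(y),0])
old=cv2.imread('pics/top_0.10.png')
for x in(-108,-166):
  for s in(54,-54):
    u=proj(np.array([.634,-.1255,.052])+ex*x/1e3+ey*s/1e3);print(x,s,u,'crop',((u-[310,215])*7).round())
cv2.imwrite('pics/l.png',np.hstack([cv2.resize(i[215:270,310:366],None,fx=7,fy=7,interpolation=cv2.INTER_CUBIC) for i in(old,a[:,:,::-1])]))
```

```text
[ 0.4698 -0.1486  0.0696] [ 9.4199  6.3127 -6.1576] 0.12167900597692494 17.9
-108 54 [329.5999 243.4717] crop [137. 199.]
-108 -54 [363.6075 238.0279] crop [375. 161.]
-166 54 [332.6166 261.9755] crop [158. 329.]
-166 -54 [366.8386 256.4492] crop [398. 290.]
```

View pics/l.png

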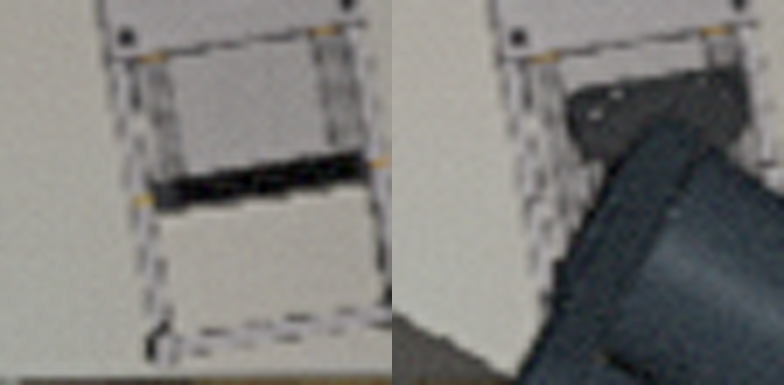

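In the shut picture the pointers are at crop (145,201) and (375,162), within about 1 px of the model, so the model scale holds. The arm now hides them. The TCP puts the slide at 57.8 mm from the mould model and 58.2 mm from the travel since the grasp. I'll hold, then hand in.

>>> play_rows --pt "0 0 0" --pt "0 0 0" --pt "0 0 0" --pt "0 0 0" --pt "0 0 0" --pt "0 0 0" --pt "0 0 0" --pt "0 0 0" --pt "0 0 0" --pt "0 0 0" --turn '[0, 0, 0, 0, 0, 0, 0, 0, 0, 0]'

```text
clock: 18.9
ee_pos: [0.4698, -0.1487, 0.0696]
tcp_rot: [2.05, 2.375, 0.006]
force: [9.4, 7.3, -5.1]
opening: 0.126
```

Run:
```python
from m import *
o=r.observe();print(o['ee_pos'],o['force'],o['opening'],o['clock']);print(r.close_job())
```

```text
[ 0.4698 -0.1487  0.0696] [ 9.3535  7.3348 -5.1068] 0.12557568946511216 18.9
the job is handed in; nothing more can be done
None
```

I moved the seed cake from the mould onto the empty peg and let it go. Then I pulled the floor slide out and handed in at 18.9 s, still gripping the handle; no verdict was reported.

- **Cake:** The picture taken after release shows it upright and fully down, level with the dried cake on the other peg. In that picture the collar, tamper and dried cake looked untouched. I did not photograph the board again after pulling the slide.
- **Slide:** The tool position puts it at 57.8 mm from the mould model and 58.2 mm from the travel since the grasp, against a target of 58 mm. The cavity is clear to see through. The pull is about 10 N along the slide, roughly the 11 N expected at the open lines, and the position held steady for the last second.
- **Not confirmed:** The arm hid the brass pointers and the handle in both views at the end, so I could not see the pointers at the lines directly. A sideways force of about 6 N on the handle also remained.

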